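Vent the blue-headed vacuum sample chamber

TASK

Vent the vacuum sample chamber that has the blue plunger head: press the blue spring plunger straight down to its stop, keep it fully down for about a second so that the air gets in, then let it spring back up and move clear. Do not press the yellow plunger: that chamber must stay under vacuum.

Things in the scene. Friction and masses are not known exactly. Their poses are not given: they have to be found in the camera images.
- blue_top (a point): Centre of the top face of the blue plunger head: a round flat disc, 44 mm across, 12 mm thick, top 128 mm above the bench when up, 112 mm at its stop; the point moves with it. Below it a brass collar, 24 mm across, top at 98 mm, on an aluminium vacuum chamber fixed to the bench (lid 112 mm across, top at 72 mm). A 42 mm gauge lies on the lid, 56 mm along this point's +x, top at 86 mm.
- blue_plunger (a joint): Travel of the blue plunger in m: 0 is fully up, 0.016 is fully down on its stop. It moves straight down; the spring pushes back with about 3 N at the top and 8 N at the stop, and returns the head by itself. Beyond the stop it is rigid.
- yellow_top (a point): The same point of the yellow plunger head, on a second, otherwise identical chamber fixed to the bench; leave it alone. The chambers can change places; their axes are at least 200 mm apart, each plunger 30 mm off its chamber's axis.
- yellow_plunger (a joint): Travel of the yellow plunger in m, as for the blue one: 0 is fully up.
Mind the look-alikes: they are no part of the job. What is shaped like the part that bears yellow_top but green is not meant. Leave any red look-alike of the part that bears blue_top alone.

How it is judged:
On the way:
1. the blue plunger is held down on its stop for half a second (value of joint blue_plunger above 0.0135 m), for 0.5 s.
At the end, for the whole second after the job is handed in: After the blue plunger has been kept down (within 2.5 mm of its stop) for half a second, both the blue and the yellow plunger are fully up again (within 2 mm) (value of joint each of blue_plunger, yellow_plunger below 0.002 m); the robot touches nothing.
It fails at once if the yellow plunger is pressed by more than 4 mm (value of joint yellow_plunger above 0.004 m).
It also fails if it takes over 29 s, if anything falls off the work surface, if the arm or the gripper's body presses on something with over 40 N, if the wrist force passes 120 N, or if a joint passes its speed limit or range.

ROBOT

A 6-joint arm with a two-finger parallel gripper is mounted at the origin on the work surface. World frame = base frame: x ahead of the robot, y to its left, z up, the work surface at z = 0. Lengths are in m, angles in rad, forces in N, time in s.
With the tool pointing down it reaches from about 0.225 to 0.725 m from the base axis. Payload 3.1 kg.
Tool frame: the origin (TCP) lies where the fingers leave the gripper's body, on its centre line; the fingertips stand 73 mm ahead of it and the grasp point (between the pads) lies 54 mm ahead of it; z points along the fingers, y is the direction in which the jaws open and shut (so a half turn about z gives the same grasp; the last joint's range is limited). The gripper opens to 85 mm and grips with 20 to 120 N. Pads are 22 mm wide; open, the fingers measure 114 mm over their backs; the gripper's body (76 mm by 85 mm) begins 54 mm behind the grasp point. The pads swing forward as they close: fully open they stand 13 mm farther back than shut.
Start: joints at [-1.237, 0.048, 0.099, 1.622, 0, 1.443], TCP at [0.234, -0.47, 0.304] pointing down, gripper open.
Joint ranges: [-2.91, 2.91], [-0.99, 1.94], [-1.21, 1.42], [-2.12, 2.29], [-1.49, 1.47], [-3.14, 3.14]. Speed limits (rad/s): [2.79, 2.79, 3.14, 3.14, 3.14, 3.14].

INTERFACE

Orientations are given as a unit quaternion [x, y, z, w].
In Python, from station import telemetry, optics, job gives the robot as it stands. The module is installed in compiled form; this text tells all that it offers.
- The arm moves only by the tool send_rows, never from a script. Its arguments are lists of equal length, an entry for each row: "fingers": the finger opening in cm, from 0 to 8.54; "dp": the shift along the world's x, y, z in cm, a list of three; "rot": the turn, a rotation vector about the world's x, y, z in degrees, a list of three. In form: {"fingers": [fingers, ...], "dp": [[tx, ty, tz], ...], "rot": [[ax, ay, az], ...]}. A call has 1 to 20 rows; each row is the pose to reach, as a shift and turn from the pose measured when the call began; what a row does not reach only later rows make up. A row lasts 1/12 s, in which the tool goes at most 41.7 mm and 7.16 degrees, less where a joint would pass 70% of its speed; a pose out of reach is approached as far as the arm can. A call with a gripper value outside its range is refused whole. The fingers move at their own pace and stop on an object; the grip force is fixed at half the most. Time passes only in rows, so rows that repeat a pose let the fingers close. It gives the time, the measured TCP pose, the force and the opening at its end, in the units of the state.
- telemetry.observe(): the state, without advancing time (a new reading comes with each control period).
- optics.camera(name): name is "scene" or "top"; returns a dict with "frame" (420x560x3 uint8, red, green, blue), "fx", "fy", "cx", "cy" (pixels), "eye" and "rotation" of the camera in the world. Camera axes: x right, y down, z forward; pixel columns grow to the right and rows downward; lengths in m; the calibration is good to about 2 mm. A picture is of the moment at which its call begins. There is no depth.
- job.close_job(): hands the job in, once; it reports no verdict.
Trained networks look in the newest picture that a camera, given by its name, has taken for a name from the list of things; names that differ only in an ending like _2 or _b are one class to them, and where a whole thing is asked for, a point or a joint stands for the part that bears it (a point fixed in the world has none). Each returns a list of dicts, best first, with "confidence" (0 to 1); they miss things now and then, are a little off and sometimes report something else, mostly with a low value. They report only what shows in the picture. A call takes as long as a camera call. They do not tell look-alikes from the thing itself.
- optics.find_in(label, camera): "at" ([x, y, z] in m, in the coordinates of the camera as it stood for that picture, good to about 4 mm: the middle of the surface that is visible of it).
- optics.place_of(label, camera): "at" ([x, y, z] in m, in the coordinates of the camera as it stood for that picture, good to about 4 mm: a listed point, or the origin of a listed thing).
The state is a dict: "time": time; "qpos": joint angles; "dq": joint speeds; "tau": joint torques, N m; "tcp_pos": TCP position; "ee_rot": TCP orientation; "contact_force": force on the tool from outside, world axes, zero at the start; "moment": the same for the moment, N m; "finger_gap": finger opening in m.
Only numpy, scipy, OpenCV 4.12 (cv2) and the standard library are available. Lean on these libraries where they do the work, as an engineer would, in place of code of your own. Each camera call takes 0.05 s, during which the arm holds its last target.

## Working session

There is one attempt and no reset: what is moved stays moved. The work goes in short steps, Python scripts to look and compute and a tool call to move; the robot and the scene stay as the last step left them, time stands still between calls to the robot, and variables do not carry over. Pictures are saved under pics/ and viewed, and the job is handed in when it is done.

Besides the shell and the picture viewer there is one more tool, called after "Request:" as name(argument=value, ...) on one line, values as JSON. send_rows: Moves the arm, as the interface text tells. Its arguments: {"type":"object","properties":{"fingers":{"type":"array","items":{"type":"number"}},"dp":{"type":"array","items":{"type":"array","items":{"type":"number"}}},"rot":{"type":"array","items":{"type":"array","items":{"type":"number"}}}},"required":["fingers","dp","rot"]}

```bash
mkdir -p pics; cat > h.py <<'E'
import numpy as np,cv2
from station import telemetry, optics, job
def cam(n,fn):
    c=optics.camera(n); cv2.imwrite('pics/'+fn,c['frame'][:,:,::-1]); return c
def w(c,p): return np.array(c['eye'])+np.array(c['rotation'])@np.array(p)
def px(c,P):
    q=np.array(c['rotation']).T@(np.array(P)-c['eye']); return [round(c['fx']*q[0]/q[2]+c['cx'],1),round(c['fy']*q[1]/q[2]+c['cy'],1)]
def ray(c,u,v,z):
    d=np.array(c['rotation'])@np.array([(u-c['cx'])/c['fx'],(v-c['cy'])/c['fy'],1]); e=np.array(c['eye']); return e+d*(z-e[2])/d[2]
E
python3 - <<'E'
from h import *
for n in ['top','scene']:
    c=cam(n,n+'1.png'); print(n,c['eye'])
    for l in ['blue_top','yellow_top']:
        for r in optics.place_of(l,n): 
            P=w(c,r['at']); print(l,round(r['confidence'],2),P.round(4),px(c,P))
s=telemetry.observe(); print(s)
E
```

```text
top [ 0.28740942 -0.01608138  0.9269273 ]Traceback (most recent call last):
  File "<stdin>", line 6, in <module>
  File "h.py", line 5, in w
    def w(c,p): return np.array(c['eye'])+np.array(c['rotation'])@np.array(p)
                                          ~~~~~~~~~~~~~~~~~~~~~~~^~~~~~~~~~~~
ValueError: matmul: Input operand 1 has a mismatch in its core dimension 0, with gufunc signature (n?,k),(k,m?)->(n?,m?) (size 3 is different from 4)
```

```bash
sed -i "s/c=optics.camera(n); /c=optics.camera(n); c['rotation']=R.from_quat(c['rotation']).as_matrix(); /; 1a from scipy.spatial.transform import Rotation as R" h.py
python3 - <<'E'
from h import *
for n in ['top','scene']:
    c=cam(n,n+'1.png'); print(n,c['eye'])
    for l in ['blue_top','yellow_top']:
        for r in optics.place_of(l,n): 
            P=w(c,r['at']); print(l,round(r['confidence'],2),P.round(4),px(c,P))
s=telemetry.observe(); print(s)
E
```

```text
top [ 0.28740942 -0.01608138  0.9269273 ]
blue_top 0.58 [ 0.3367 -0.2638  0.1316] [np.float64(406.4), np.float64(268.8)]
yellow_top 0.93 [ 0.5417 -0.0197  0.1303] [np.float64(265.0), np.float64(168.2)]
yellow_top 0.62 [0.5302 0.1835 0.1293] [np.float64(158.0), np.float64(180.3)]
scene [ 0.96832332 -0.4876749   0.7053201 ]
blue_top 0.81 [ 0.3354 -0.267   0.1263] [np.float64(103.5), np.float64(229.1)]
blue_top 0.59 [ 0.4968 -0.2302  0.1251] [np.float64(182.4), np.float64(273.9)]
yellow_top 0.83 [0.5273 0.1851 0.1301] [np.float64(378.7), np.float64(165.9)]
yellow_top 0.64 [ 0.5387 -0.0168  0.13  ] [np.float64(305.8), np.float64(219.0)]
{'time': 0.4, 'qpos': array([-1.23678208e+00,  4.81145932e-02,  9.89699964e-02,  1.62197776e+00,
       -2.10370921e-05,  1.44299647e+00]), 'dq': array([ 0.00071309, -0.00187029,  0.0026551 , -0.00141596,  0.00065135,
       -0.00024357]), 'tau': array([-1.99887545e-03, -3.38109004e+01,  3.19641316e+01,  5.22472270e-03,
       -2.20823463e-04, -1.22126618e-06]), 'tcp_pos': array([ 0.23388971, -0.46995352,  0.30373642]), 'ee_rot': array([ 9.73459193e-01,  2.28860597e-01, -2.72410981e-05, -1.61068189e-04]), 'contact_force': array([0.14312392, 0.04165909, 0.31476816]), 'moment': array([ 0.00766265, -0.00331304,  0.02523119]), 'finger_gap': 0.08547252080289282}
```

View pics/top1.png

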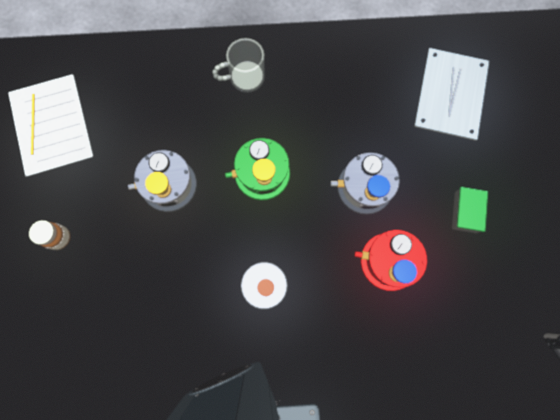

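View pics/scene1.png

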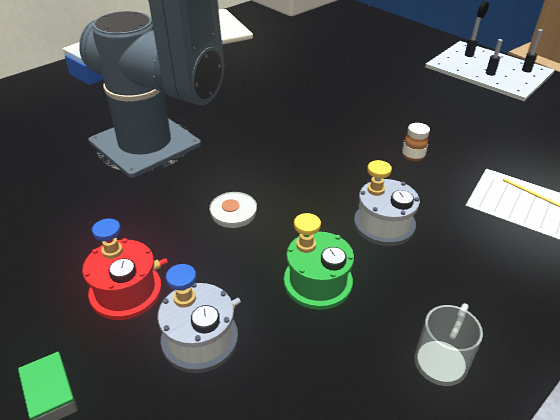

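```bash
python3 - <<'E'
from h import *
for n in ['top','scene']:
    c=cam(n,n+'2.png'); f=c['frame']; h=cv2.cvtColor(f,cv2.COLOR_RGB2HSV)
    m=cv2.inRange(h,(100,120,60),(125,255,255))
    k,l,st,ce=cv2.connectedComponentsWithStats(m)
    for i in range(1,k):
        if st[i,4]>80:
            print(n,ce[i].round(1),st[i], ray(c,*ce[i],0.128).round(4))
    x,y=(378,187) if n=='top' else (182,274)
    cv2.imwrite(f'pics/crop_{n}.png',cv2.resize(f[y-55:y+100,max(x-70,0):x+80,::-1],None,fx=3.5,fy=3.5,interpolation=cv2.INTER_CUBIC))
E
```

```text
top [378.3 185.7] [368 175  22  22 383] [ 0.4953 -0.2318  0.128 ]
top [404.2 271.3] [393 261  23  22 394] [ 0.3327 -0.2604  0.128 ]
scene [471.7  17.8] [ 357    0  187   54 5095] [0.2539 0.9536 0.128 ]
scene [82.  71.3] [ 65  55  38  30 527] [-0.1814 -0.0345  0.128 ]
scene [105.6 229. ] [ 91 218  29  23 508] [ 0.3394 -0.2651  0.128 ]
scene [180.7 276.2] [166 264  30  26 636] [ 0.5013 -0.2359  0.128 ]
```

View pics/crop_top.png

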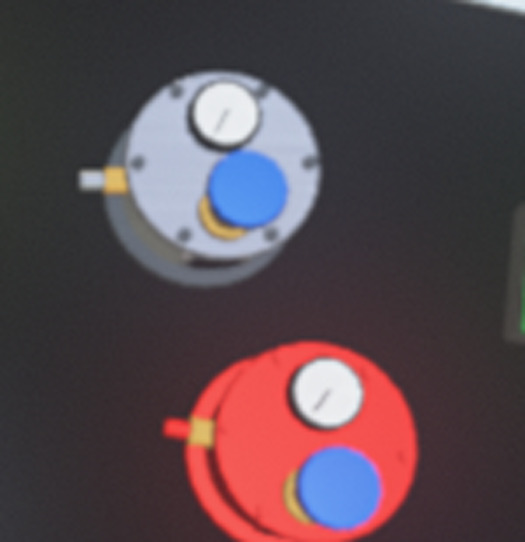

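View pics/crop_scene.png

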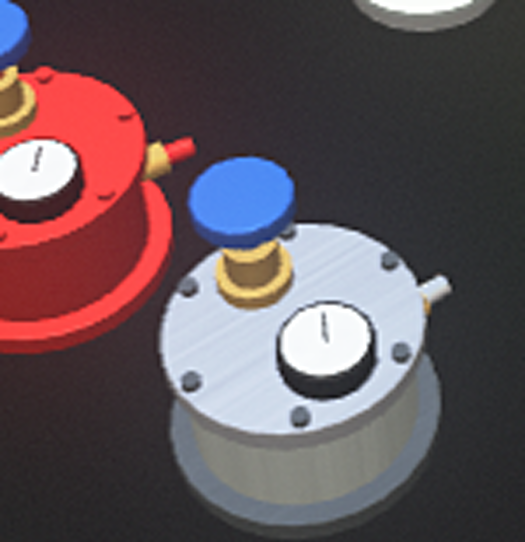

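The blue heads that could be confused are:
- Top (378,186), scene (181,274): on the aluminium chamber. This is the target.
- Top (404,271), scene (105,229): on the red look-alike.

The yellow heads to avoid are at top (157,183) on aluminium and (264,170) on green. The crops show the chosen blue head sitting on the grey aluminium chamber, with brass collar and gauge. The target is about (0.496, -0.233, 0.128).

Request:
send_rows(fingers=[0, 0, 0, 0, 0, 0, 0, 0, 0, 0, 0, 0, 0, 0, 0, 0], dp=[[2.6, 2.4, 0], [5.2, 4.8, 0], [7.8, 7.2, 0], [10.4, 9.5, 0], [13, 11.9, 0], [15.6, 14.3, 0], [18.2, 16.7, 0], [20.8, 19, 0], [23.4, 21.4, 0], [26.2, 23.7, 0], [26.2, 23.7, 0], [26.2, 23.7, -2.5], [26.2, 23.7, -5], [26.2, 23.7, -7.5], [26.2, 23.7, -8.5], [26.2, 23.7, -8.5]], rot=[[0, 0, 0], [0, 0, 0], [0, 0, 0], [0, 0, 0], [0, 0, 0], [0, 0, 0], [0, 0, 0], [0, 0, 0], [0, 0, 0], [0, 0, 0], [0, 0, 0], [0, 0, 0], [0, 0, 0], [0, 0, 0], [0, 0, 0], [0, 0, 0]])

```text
time: 1.83
tcp_pos: [0.4941, -0.2322, 0.2153]
ee_rot: [0.973, 0.229, -0.002, -0.002]
contact_force: [-1.6, 0.2, -0.3]
finger_gap: 0.0004
```

```bash
python3 - <<'E'
from h import *
c=cam('scene','scene3.png'); f=c['frame']
s=telemetry.observe(); print(s['tcp_pos'],s['contact_force'])
T=s['tcp_pos']; print(px(c,T-[0,0,.073]),px(c,[.496,-.233,.128]))
cv2.imwrite('pics/crop3.png',cv2.resize(f[180:350,100:280,::-1],None,fx=3.3,fy=3.3,interpolation=cv2.INTER_CUBIC))
E
```

```text
[ 0.49495287 -0.23273726  0.21761665] [0.36221794 0.35253147 1.36225589]
[np.float64(178.7), np.float64(264.9)] [np.float64(180.2), np.float64(273.2)]
```

View pics/crop3.png

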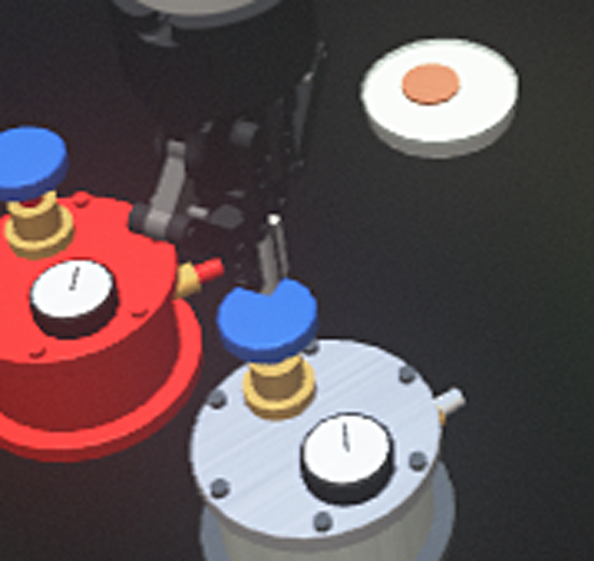

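Before pressing, the crop shows the closed fingertips at about px (180,266), just above the rear edge of the blue disc (centre about (180,275)). That agrees with a tip hovering 16 mm over its centre. Next I press slowly.

Request:
send_rows(fingers=[0, 0, 0, 0, 0, 0, 0, 0, 0], dp=[[0.1, 0, -0.6], [0.1, 0, -1.2], [0.1, 0, -1.7], [0.1, 0, -2.1], [0.1, 0, -2.5], [0.1, 0, -2.9], [0.1, 0, -3.2], [0.1, 0, -3.3], [0.1, 0, -3.3]], rot=[[0, 0, 0], [0, 0, 0], [0, 0, 0], [0, 0, 0], [0, 0, 0], [0, 0, 0], [0, 0, 0], [0, 0, 0], [0, 0, 0]])

```text
time: 2.63
tcp_pos: [0.4965, -0.2332, 0.1862]
ee_rot: [0.973, 0.229, -0.0, -0.0]
contact_force: [-1.7, -0.1, 7.1]
finger_gap: 0.0002
```

Request:
send_rows(fingers=[0, 0, 0, 0], dp=[[0, 0, -0.1], [0, 0, -0.2], [0, 0, -0.2], [0, 0, -0.2]], rot=[[0, 0, 0], [0, 0, 0], [0, 0, 0], [0, 0, 0]])

```text
time: 2.97
tcp_pos: [0.4965, -0.2332, 0.1857]
ee_rot: [0.973, 0.229, -0.0, 0.0]
contact_force: [-2.0, 1.8, 6.5]
finger_gap: -0.0003
```

```bash
python3 - <<'E'
from h import *
c=cam('scene','scene4.png'); f=c['frame']
s=telemetry.observe(); print(s['tcp_pos'],s['contact_force'])
cv2.imwrite('pics/crop4.png',cv2.resize(f[180:350,100:280,::-1],None,fx=3.3,fy=3.3,interpolation=cv2.INTER_CUBIC))
E
```

```text
[ 0.49649635 -0.23321374  0.18577986] [-3.00340183  1.85701331  6.49202958]
```

View pics/crop4.png

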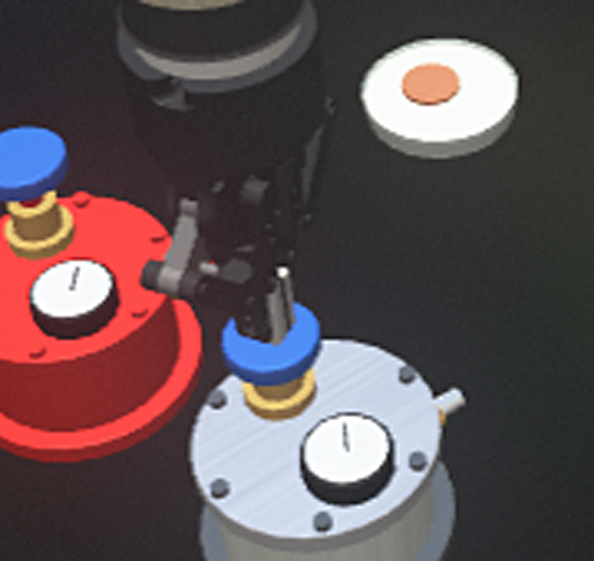

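The blue head has dropped by about 7–8 px, roughly 15 mm. Force hasn't clearly risen past the spring's, so I'll push a little further to make sure it's on the stop.

Request:
send_rows(fingers=[0, 0, 0, 0, 0], dp=[[0, 0, -0.2], [0, 0, -0.4], [0, 0, -0.5], [0, 0, -0.5], [0, 0, -0.5]], rot=[[0, 0, 0], [0, 0, 0], [0, 0, 0], [0, 0, 0], [0, 0, 0]])

```text
time: 3.43
tcp_pos: [0.4964, -0.2331, 0.1846]
ee_rot: [0.973, 0.229, 0.001, 0.001]
contact_force: [-5.7, 2.8, 14.1]
finger_gap: -0.0002
```

The force is now 14 N, above the 8 N spring force, and travel has stopped. The plunger is on its stop, so I'll hold for over a second.

Request:
send_rows(fingers=[0, 0, 0, 0, 0, 0, 0, 0, 0, 0, 0, 0, 0, 0, 0], dp=[[0, 0, -0.4], [0, 0, -0.4], [0, 0, -0.4], [0, 0, -0.4], [0, 0, -0.4], [0, 0, -0.4], [0, 0, -0.4], [0, 0, -0.4], [0, 0, -0.4], [0, 0, -0.4], [0, 0, -0.4], [0, 0, -0.4], [0, 0, -0.4], [0, 0, -0.4], [0, 0, -0.4]], rot=[[0, 0, 0], [0, 0, 0], [0, 0, 0], [0, 0, 0], [0, 0, 0], [0, 0, 0], [0, 0, 0], [0, 0, 0], [0, 0, 0], [0, 0, 0], [0, 0, 0], [0, 0, 0], [0, 0, 0], [0, 0, 0], [0, 0, 0]])

```text
time: 4.68
tcp_pos: [0.4963, -0.233, 0.1846]
ee_rot: [0.973, 0.229, 0.001, 0.002]
contact_force: [-6.4, 3.4, 15.0]
finger_gap: -0.0001
```

```bash
python3 - <<'E'
from h import *
c=cam('scene','scene5.png'); f=c['frame']
s=telemetry.observe(); print(s['tcp_pos'],s['contact_force'])
h=cv2.cvtColor(f,cv2.COLOR_RGB2HSV);m=cv2.inRange(h,(100,120,60),(125,255,255))
k,l,st,ce=cv2.connectedComponentsWithStats(m)
for i in range(1,k):
    if st[i,4]>80 and ce[i][1]>200: print(ce[i].round(1),st[i])
for z in (.128,.112): print(px(c,[.496,-.233,z-.006]))
cv2.imwrite('pics/crop5.png',cv2.resize(f[180:350,100:280,::-1],None,fx=3.3,fy=3.3,interpolation=cv2.INTER_CUBIC))
E
```

```text
[ 0.49627667 -0.23304671  0.18457045] [-5.94552788  3.04410558 15.35460768]
[105.6 229. ] [ 91 218  29  23 507]
[182.4 286.3] [167 272  30  25 427]
[np.float64(180.7), np.float64(276.0)]
[np.float64(181.9), np.float64(283.2)]
```

View pics/crop5.png

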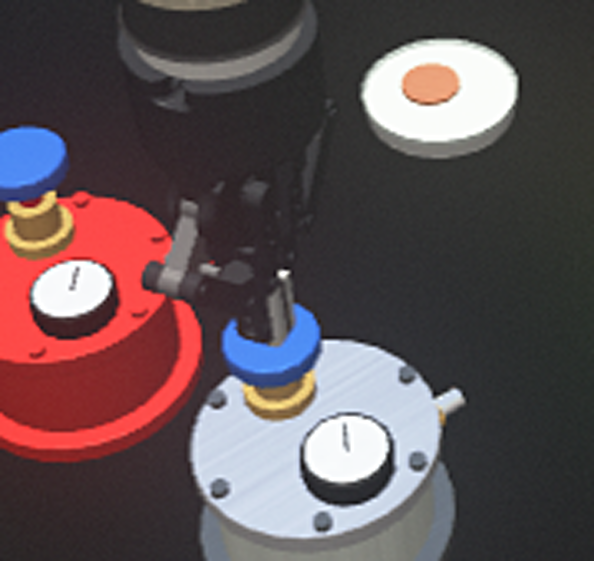

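The lower edge of the head moved from row 290 to row 297. 16 mm should give 7.2 px, so the head is at its stop. I'll release and move clear.

Request:
send_rows(fingers=[0, 0, 0, 0, 0, 0, 0, 0, 0, 0, 0, 0], dp=[[0, 0, 0.5], [0, 0, 1.2], [0, 0, 2], [0, 0, 3.5], [0, 0, 5.5], [0, 0, 8], [0, 0, 10.5], [0, 0, 12], [-3, -3, 12], [-6, -6, 12], [-8, -8, 12], [-8, -8, 12]], rot=[[0, 0, 0], [0, 0, 0], [0, 0, 0], [0, 0, 0], [0, 0, 0], [0, 0, 0], [0, 0, 0], [0, 0, 0], [0, 0, 0], [0, 0, 0], [0, 0, 0], [0, 0, 0]])

```text
time: 5.73
tcp_pos: [0.4132, -0.3163, 0.3042]
ee_rot: [0.974, 0.226, -0.0, 0.003]
contact_force: [-0.1, 0.2, -0.5]
finger_gap: 0.0001
```

```bash
python3 - <<'E'
from h import *
c=cam('scene','scene6.png'); f=c['frame']
s=telemetry.observe(); print(s['time'],s['tcp_pos'],s['contact_force'])
h=cv2.cvtColor(f,cv2.COLOR_RGB2HSV);m=cv2.inRange(h,(100,120,60),(125,255,255))
k,l,st,ce=cv2.connectedComponentsWithStats(m)
for i in range(1,k):
    if st[i,4]>80 and ce[i][1]>200: print(ce[i].round(1),st[i])
E
```

```text
5.7833 [ 0.41472979 -0.3147412   0.30406553] [0.79092196 0.99868751 0.10377387]
[105.6 229. ] [ 91 218  29  23 505]
[180.7 276.2] [166 264  30  26 636]
```

View pics/scene6.png

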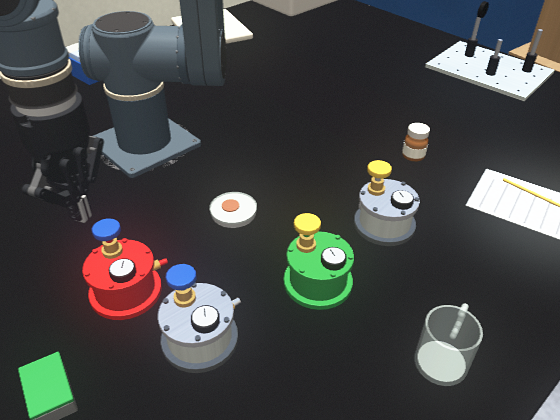

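The blue head is back at exactly its original pixels (180.7, 276.2). The yellow plunger looks unchanged and the arm is clear.

```bash
python3 -c "
from station import job; print(job.close_job())"
```

```text
the job is handed in; nothing more can be done
None
```

I pressed the blue plunger on the aluminium chamber to its stop with closed fingers, held it there for about 1.3 s, then let it spring back and moved clear. The job is handed in at about 5.8 s; no verdict is reported.

- **On the stop:** the head dropped about 7 px in the scene picture, where 16 mm should give 7.2. The vertical force rose to about 15 N, above the 8 N spring force. A side force of about 7 N also built up during the hold.
- **Afterwards:** the head is back at exactly its starting pixels and the contact force is about zero. The fingers are well clear. The yellow plunger was never approached and looks unchanged by eye.
- **Disagreement:** the networks missed the right blue head in the top picture. In the scene picture they rated the red look-alike higher (0.81 against 0.59). I therefore chose by chamber colour and located the head from its colour in both cameras, which agreed to within about 7 mm.

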